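Lock the camlock breather coupling onto the tank

TASK

Put the loose coupling on the tank's grooved adaptor and push it down by feel until it is fully home, with both its cam arms still open; then swing the cam arms down one after the other until both are fully closed. The adaptor gives way in its rubber grommet: a firm push seats the coupling, but force nothing, and leave the other things on the table where they are.

Things in the scene. Friction and masses are not known exactly. Their poses are not given: they have to be found in the camera images.
- coupling: loose aluminium camlock coupling, 0.45 kg, standing mouth down; origin at the centre of its mouth, z up along its axis, arms at +x and -x. Body 54-58 mm across, 48 mm tall, bore 41 mm. On top a ribbed round breather cap to hold it by: 31 mm across, from 53 to 76 mm above the mouth. A rubber lip inside grips the adaptor's head from 7 mm above home: about 10 N of push to slide
- tank: squat white plastic tank 165 x 150 x 62 mm, fixed; origin under its centre, z up. An upright aluminium adaptor stands on its top in a black rubber grommet, its axis through the tank's centre; flange and bolts reach to 95 mm. The grommet gives way: pushed down, the adaptor sinks about 0.4 mm per N, to a dead stop at 11 mm. It bears 80 N from the coupling, summed over all contacts
- adaptor_top (a point): centre of the adaptor's top face, 175 mm above the table when unloaded; sinks with the adaptor. Head 40 mm across (tapering to 34 over the top 6.5 mm), 10.5 mm thick; under it the groove (29 mm across, down to 30 mm below the top), then 39.8 mm across down to 49 mm
- adaptor_home (a point): point on the adaptor's axis 40 mm below its top face; sinks with the adaptor. The coupling's origin comes here when it is fully home (hard stop). From 3 mm above, a rubber face seal pushes back 5 N per mm; 15 to 22 N in all seats it. Let go with open arms, it creeps up by about 2 mm; the closed cams hold it at about 0.7 mm
- cam_a (a joint): cam arm on the coupling's +x side, pivot 20 mm above the mouth, 29.5 mm from the axis. 0 rad = fully open, the handle rising outward 35 degrees above level (past 0.1 the cam stands in the bore and bars the head); it swings down as the value grows; 1.92 = closed on its stop, 75 degrees below level. Takes about 4 N at the thumb pad, more while the cam climbs (0.9 to 1.65); then it stays
- cam_b (a joint): cam arm on the coupling's -x side, pivot 20 mm above the mouth, 29.5 mm from the axis. 0 rad = fully open, the handle rising outward 35 degrees above level (past 0.1 the cam stands in the bore and bars the head); it swings down as the value grows; 1.92 = closed on its stop, 75 degrees below level. Takes about 4 N at the thumb pad, more while the cam climbs (0.9 to 1.65); then it stays
- cam_a_pad (a point): centre of the thumb pad of cam_a (the arm on the coupling's +x side), 48 mm from its pivot and in the middle of the 5.5 mm thick, 19 mm wide brass handle, whose end lies 59 mm from the pivot (a thin split ring hangs beyond it, only for looks); moves with the arm
- cam_b_pad (a point): centre of the thumb pad of cam_b (the arm on the coupling's -x side), 48 mm from its pivot and in the middle of the 5.5 mm thick, 19 mm wide brass handle, whose end lies 59 mm from the pivot (a thin split ring hangs beyond it, only for looks); moves with the arm
- tin_lid: rusty round paint-tin lid lying flat, 86 mm across, 10 mm high; origin at the centre of its underside; not part of the job
- tape_measure: orange tape measure lying on its side, 66 x 78 x 38 mm; origin at the centre of its underside; not part of the job

How it is judged:
On the way, in this order (a step that is already met when the one before it is completed fails the run):
1. the coupling is pushed home on the adaptor (within 2 mm of its stop, level), both cam arms still open (z of coupling in the frame of adaptor_home between -0.003 and 0.002 m and horizontal distance between coupling and adaptor_home below 0.004 m and angle between coupling's own z axis and vertical below 0.06 rad and value of joint each of cam_a, cam_b below 0.7 rad), for 0.1 s.
2. one cam arm is closed, the other still open (((value of joint cam_a above 1.78 rad and value of joint cam_b below 1 rad) or (value of joint cam_b above 1.78 rad and value of joint cam_a below 1 rad))), for 0.1 s.
At the end, for the whole second after the job is handed in: Both cam arms are closed (beyond 1.78 of 1.92 rad) and the coupling sits at rest on the adaptor, drawn down to within 2 mm of its stop, within 4 mm of the axis and tilted by less than 0.05 rad (value of joint each of cam_a, cam_b above 1.78 rad and z of coupling in the frame of adaptor_home between -0.003 and 0.002 m and horizontal distance between coupling and adaptor_home below 0.004 m and angle between coupling's own z axis and vertical below 0.05 rad and linear speed of coupling below 0.02 m/s); the robot touches nothing.
It fails at once if the coupling is forced onto or against the tank's adaptor with more than 80 N in all (contact force between coupling and tank above 80 N).
It fails at once if another thing on the table is moved by more than 30 mm (distance of any of tin_lid, tape_measure from where it was at the start of the episode above 0.03 m).
It also fails if it takes over 72 s, if anything falls off the work surface, if the arm or the gripper's body presses on something with over 40 N, if the wrist force passes 120 N, or if a joint passes its speed limit or range.

ROBOT

A 6-joint arm with a two-finger parallel gripper is mounted at the origin on a cart in front of the work surface, level with it; the furniture and walls round the work are solid. World frame = base frame: x ahead of the robot, y to its left, z up, the work surface at z = 0. Lengths are in m, angles in rad, forces in N, time in s.
With the tool pointing down it reaches from about 0.375 to 0.9 m from the base axis. Payload 3.1 kg.
Tool frame: the origin (TCP) lies at the very end of the fingers, on their centre line; the grasp point (between the pads) lies 19 mm behind it (grip_depth is the distance from the TCP to the grasp point, in m); z points along the fingers, y is the line along which they close (so a half turn about z gives the same grasp; the last joint's range is limited). The gripper opens to 85 mm and grips with 20 to 120 N. Pads are 22 mm wide; open, the fingers measure 114 mm over their backs; the gripper's body (76 mm by 85 mm) begins 54 mm behind the grasp point. The pads swing forward as they close: fully open they stand 13 mm farther back than shut.
Start: joints at [-1.45, 0.527, 1.433, -0, 1.181, -0.178], TCP at [0.185, -0.597, 0.231] pointing down, gripper open.
Joint ranges: [-3.08, 3.08], [-0.75, 2.2], [0.22, 2.44], [-1.43, 4.57], [0, 2.65], [-2.85, 2.85]. Speed limits (rad/s): [2.79, 2.79, 3.14, 3.14, 3.14, 3.14].

INTERFACE

Orientations are given as a unit quaternion [x, y, z, w].
In Python, from station import * gives the robot as it stands.
- The arm moves only by the tool apply_moves, never from a script. Its argument "plan" is a list of rows, each a list of 7 numbers: the shift along the tool's x, y, z in m, then the turn, a rotation vector about the tool's x, y, z in rad, then the gripper command: -1 is fully open, 1 is shut, values between are in proportion. In form: [[dx, dy, dz, wx, wy, wz, jaw], ...]. A call has 1 to 8 rows; each row shifts and turns the commanded pose from where the row before left it, along the tool's axes as they then stand; what a row does not reach is not made up. A row lasts 1/8 s, in which the tool goes at most 62.5 mm and 10.7 degrees, less where a joint would pass 70% of its speed; a pose out of reach is approached as far as the arm can. A call is refused whole if a number of a shift passes 0.0625 or a number of a turn 0.188, either way. A call with a gripper value outside its range is refused whole. The fingers move at their own pace and stop on an object; "force" is the grip in N (left out, the last holds). Time passes only in rows, so rows that do not move let the fingers close. It gives the time, the measured TCP pose, the force, the opening and the grip force at its end, in the units of the state.
- sense(): the state, without advancing time (a new reading comes with each control period).
- snapshot(name): name is "scene" or "side" or "wrist"; returns the picture (480x640x3 uint8, red, green, blue); there is no depth.
- calibration(name): a dict with "camera_matrix" (3x3 intrinsics, pixels), "R" (3x3) and "t" (3): a world point X has camera coordinates R X + t; the wrist camera has in their place "mount" (4x4, takes a point from camera to tool coordinates, whose origin is the TCP and whose axes are the flange's). Camera axes: x right, y down, z forward; pixel columns grow to the right and rows downward; lengths in m; the calibration is good to about 2 mm. The wrist camera is an equidistant fisheye: a pixel r from the principal point sees the ray r / f radians off the axis. A picture is of the moment at which its call begins: read the wrist's pose just before it. calibration takes no time and is no camera call.
- sign_off(): hands the job in; it is judged then, once.
The state is a dict: "t": time; "q": joint angles; "qd": joint speeds; "tau": joint torques, N m; "tcp_pos": TCP position; "tool_rot": TCP orientation; "force": force on the tool from outside, world axes, zero at the start; "ft_torque": the same for the moment, N m; "finger_gap": opening from 0.0 (shut) to 1.0 (fully open); "gripper_force": force on a finger pad.
Only numpy, scipy, OpenCV 4.12 (cv2) and the standard library are available. Lean on these libraries where they do the work, as an engineer would, in place of code of your own. Each camera call takes 0.05 s, during which the arm holds its last target. There are 200 camera calls.

## Working session

There is one attempt and no reset: what is moved stays moved. The work goes in short steps, Python scripts to look and compute and a tool call to move; the robot and the scene stay as the last step left them, time stands still between calls to the robot, and variables do not carry over. Pictures are saved under pics/ and viewed, at most 10 in all, crops included, and the job is handed in when it is done.

Besides the shell and the picture viewer there is one more tool, called after ">>>" in YAML: its name, and indented under it one key for each argument. apply_moves: Moves the arm, as the interface text tells. Its arguments: {"type":"object","properties":{"plan":{"type":"array"},"force":{"type":"number"}},"required":["plan"]}

```bash
mkdir -p pics; ls; python3 - <<'E'
from station import *
import cv2,numpy as np
for n in ("scene","side"):
    im=snapshot(n); cv2.imwrite(f"pics/{n}0.png",im[:,:,::-1])
    c=calibration(n); print(n,np.round(c["camera_matrix"],1).tolist(),np.round(c["R"],3).tolist(),np.round(c["t"],3).tolist())
c=calibration("wrist");print(c)
s=sense();print({k:np.round(v,3).tolist() for k,v in s.items()})
E
```

```text
pics
scene [[540.5, 0.0, 313.0], [0.0, 540.5, 241.9], [0.0, 0.0, 1.0]] [[-0.89, -0.456, 0.014], [-0.302, 0.566, -0.767], [0.341, -0.687, -0.642]] [0.417, 0.276, 0.819]
side [[500.8, 0.0, 321.8], [0.0, 500.8, 239.8], [0.0, 0.0, 1.0]] [[-0.995, -0.096, 0.021], [-0.075, 0.608, -0.791], [0.063, -0.788, -0.612]] [0.5, 0.155, 0.858]
{'camera_matrix': array([[371.64829954,   0.        , 321.19286877],
       [  0.        , 371.64829954, 236.54679454],
       [  0.        ,   0.        ,   1.        ]]), 'mount': array([[-2.32948625e-04, -9.46290563e-01, -3.23317363e-01,
         8.23585063e-02],
       [ 9.99999905e-01, -3.39850267e-04,  2.74184153e-04,
         7.85511049e-04],
       [-3.69337368e-04, -3.23317268e-01,  9.46290551e-01,
        -1.41784649e-01],
       [ 0.00000000e+00,  0.00000000e+00,  0.00000000e+00,
         1.00000000e+00]])}
{'t': 0.1, 'q': [-1.45, 0.528, 1.434, -0.0, 1.181, -0.178], 'qd': [-0.001, -0.004, -0.004, 0.0, -0.001, -0.0], 'tau': [-0.001, -44.331, -17.859, -0.0, 0.004, 0.0], 'tcp_pos': [0.185, -0.596, 0.23], 'tool_rot': [0.989, 0.149, 0.0, -0.001], 'force': [1.08, 0.7, -0.488], 'ft_torque': [0.011, 0.001, 0.002], 'gripper_force': 0.0, 'finger_gap': 0.999}
```

View pics/scene0.png

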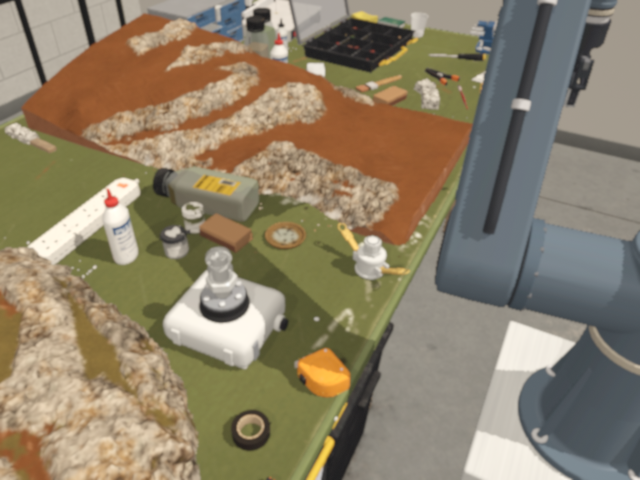

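View pics/side0.png

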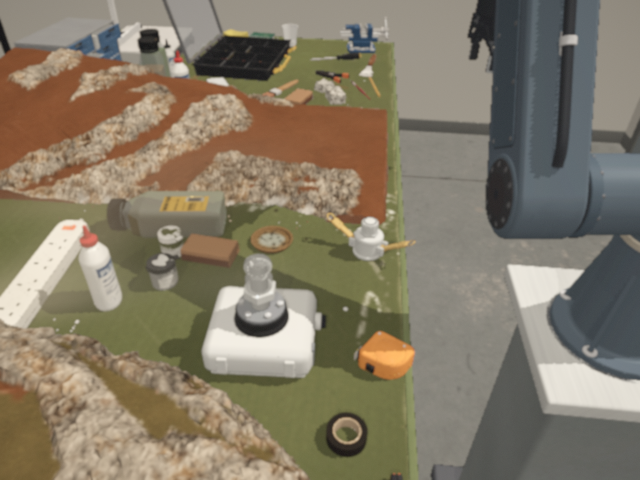

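The scene shows the coupling (cap top near scene (371,240), side (370,222)), with yellow arms toward (346,236) and (400,271). The adaptor top is at scene (218,253), side (257,262). I'll triangulate these and enlarge crops for a closer look.

```bash
cat > h.py <<'E'
from station import *
import cv2,numpy as np
from scipy.spatial.transform import Rotation as Ro
def ray(n,px):
    c=calibration(n);R=np.array(c["R"]);t=np.array(c["t"])
    d=R.T@np.linalg.solve(c["camera_matrix"],[px[0],px[1],1.]);return -R.T@t,d/np.linalg.norm(d)
def tri(a,b,rays=None):
    rs=rays or [ray("scene",a),ray("side",b)]
    A=sum(np.eye(3)-np.outer(d,d) for o,d in rs);B=sum((np.eye(3)-np.outer(d,d))@o for o,d in rs)
    return np.linalg.solve(A,B)
def atz(n,px,z):
    o,d=ray(n,px);return o+d*(z-o[2])/d[2]
def proj(n,X):
    c=calibration(n);p=c["camera_matrix"]@(c["R"]@np.array(X)+c["t"]);return p[:2]/p[2]
def wpose(s):
    M=np.eye(4);M[:3,:3]=Ro.from_quat(s["tool_rot"]).as_matrix();M[:3,3]=s["tcp_pos"]
    return M@np.array(calibration("wrist")["mount"])
def wray(M,px):
    K=calibration("wrist")["camera_matrix"];v=(np.array(px)-K[:2,2])/K[0,0];r=np.linalg.norm(v)
    d=np.r_[v/max(r,1e-9)*np.sin(r),np.cos(r)];return M[:3,3],M[:3,:3]@d
def wproj(M,X):
    K=calibration("wrist")["camera_matrix"];p=M[:3,:3].T@(np.array(X)-M[:3,3]);th=np.arctan2(np.hypot(*p[:2]),p[2])
    return K[:2,2]+K[0,0]*th*p[:2]/np.hypot(*p[:2])
E
python3 - <<'E'
from h import *
np.set_printoptions(precision=4,suppress=True)
for nm,a,b,z in (("cap",(371,240),(370,222),.076),("adtop",(218,253),(257,262),.175),("pad1",(346,236),(340,226),.0475),("pad2",(395,270),(402,245),.0475),("lid",(285,235),(271,240),.01),("tape",(324,367),(388,350),.038)):
    print(nm,tri(a,b),atz("scene",a,z),atz("side",b,z))
a=cv2.imread("pics/scene0.png");b=cv2.imread("pics/side0.png")
up=lambda c:cv2.resize(c,(400,300),interpolation=cv2.INTER_CUBIC)
w=np.vstack([np.hstack([up(a[218:293,325:425]),up(b[203:278,320:420])]),np.hstack([up(a[235:310,170:270]),up(b[245:320,212:312])])])
cv2.imwrite("pics/crop0.png",w)
E
```

```text
cap [ 0.4263 -0.1567  0.0799] [ 0.4285 -0.1628  0.076 ] [ 0.4258 -0.1604  0.076 ]
adtop [0.59   0.0932 0.173 ] [0.5892 0.0939 0.175 ] [0.5889 0.0969 0.175 ]
pad1 [ 0.4842 -0.1733  0.0543] [ 0.4886 -0.1838  0.0475] [ 0.4838 -0.1793  0.0475]
pad2 [ 0.3635 -0.1252  0.0552] [ 0.3665 -0.1357  0.0475] [ 0.362  -0.1326  0.0475]
lid [ 0.6246 -0.175   0.0031] [ 0.621  -0.1689  0.01  ] [ 0.6223 -0.165   0.01  ]
tape [0.3896 0.1163 0.0355] [0.3891 0.1173 0.038 ] [0.3898 0.1192 0.038 ]
```

View pics/crop0.png

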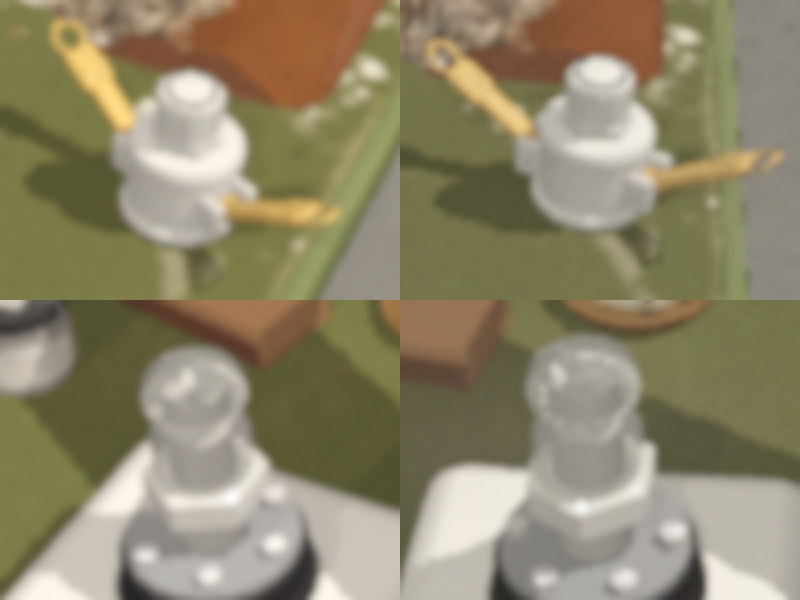

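The crops confirm the coupling: cap top at scene (372,240), side (370,221), arms open along a yaw of about -0.36 rad. The adaptor top is near (0.589,0.095). Next I move over the coupling.

>>> apply_moves:
  plan:
    - [0.045,-0.043,0.003,0,0,0,-1]
    - [0.045,-0.043,0.003,0,0,0,-1]
    - [0.045,-0.043,0.003,0,0,0,-1]
    - [0.045,-0.043,0.003,0,0,0,-1]
    - [0.045,-0.043,0.003,0,0,0,-1]
    - [0.045,-0.043,0.003,0,0,0,-1]
    - [0.045,-0.043,0.003,0,0,0,-1]
    - [0.045,-0.043,0.003,0,0,0,-1]

```text
t: 1.1
tcp_pos: [0.4277, -0.1603, 0.2072]
tool_rot: [0.989, 0.149, 0.0, 0.0]
force: [1.0, -0.6, -0.5]
finger_gap: 0.997
gripper_force: 0.0
```

>>> apply_moves:
  plan:
    - [0,0,0,0,0,0.165,-1]
    - [0,0,0,0,0,0.165,-1]
    - [0,0,0,0,0,0.165,-1]
    - [0,0,0,0,0,0.165,-1]
    - [0,0,0,0,0,0,-1]

```text
t: 1.72
tcp_pos: [0.4268, -0.1619, 0.2071]
tool_rot: [0.984, -0.178, -0.0, -0.0]
force: [-0.6, -0.4, -0.6]
finger_gap: 1.005
gripper_force: 0.0
```

```bash
python3 - <<'E'
from h import *
s=sense();print({k:np.round(v,3).tolist() for k,v in s.items() if k in("t","q","tcp_pos","tool_rot","force")})
im=snapshot("wrist");cv2.imwrite("pics/w1.png",im[:,:,::-1])
M=wpose(s);print(wproj(M,[.427,-.16,.076]))
R=Ro.from_quat(s["tool_rot"]).as_matrix();print(R.round(3))
E
```

```text
{'t': 1.725, 'q': [-0.608, 0.34, 1.868, -0.0, 0.934, 1.321], 'tcp_pos': [0.427, -0.162, 0.207], 'tool_rot': [0.984, -0.178, -0.0, -0.0], 'force': [-0.637, -0.361, -0.575]}
[317.0915821  224.50321367]
[[ 0.937 -0.351 -0.001]
 [-0.351 -0.937  0.   ]
 [-0.001 -0.    -1.   ]]
```

View pics/w1.png

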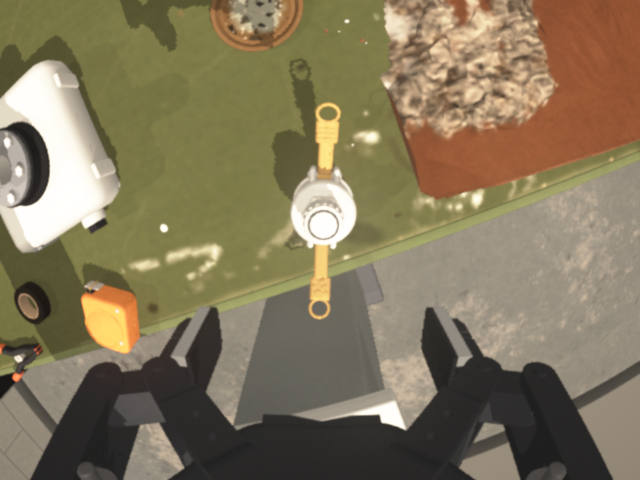

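The wrist view shows the cap's top at (322,224), the handles near (326,135) and (320,285), and the split rings at (328,113) and (319,309).

```bash
python3 - <<'E'
from h import *
np.set_printoptions(precision=4,suppress=True)
s=sense();M=wpose(s)
f=lambda p,z:(lambda o,d:o+d*(z-o[2])/d[2])(*wray(M,p))
c=f((322,224),.076);a=f((326.5,135),.0475);b=f((320,285),.0475);r1=f((328,113),.056);r2=f((319,309),.056)
print(c,a,b,r1,r2)
for u,v in((a,b),(r1,r2)): d=u-v;print((u+v)/2,np.linalg.norm(d),np.arctan2(d[1],d[0]))
R=Ro.from_quat(s["tool_rot"]).as_matrix();print(R.T@(np.r_[c[:2],.051]-s["tcp_pos"]),np.arctan2(R[1,0],R[0,0]))
E
```

```text
[ 0.4261 -0.1637  0.076 ] [ 0.4868 -0.1903  0.0475] [ 0.3647 -0.139   0.0475] [ 0.5032 -0.1975  0.056 ] [ 0.3462 -0.1311  0.056 ]
[ 0.4258 -0.1646  0.0475] 0.13242378213120104 -0.3978760898033733
[ 0.4247 -0.1643  0.056 ] 0.1704713628774174 -0.4001324144998203
[0.     0.0019 0.1561] -0.35735134212398667
```

>>> apply_moves:
  plan:
    - [0,0.002,0.04,0,0,0.042,-1]
    - [0,0,0.04,0,0,0,-1]
    - [0,0,0.04,0,0,0,-1]
    - [0,0,0.025,0,0,0,-1]
    - [0,0,0.01,0,0,0,-1]
    - [0,0,0,0,0,0,-1]

```text
t: 2.52
tcp_pos: [0.4262, -0.164, 0.0521]
tool_rot: [0.98, -0.199, -0.0, -0.0]
force: [0.3, -0.4, 0.1]
finger_gap: 0.995
gripper_force: 0.0
```

>>> apply_moves:
  plan:
    - [0,0,0,0,0,0,1]
    - [0,0,0,0,0,0,1]
    - [0,0,0,0,0,0,1]
    - [0,0,0,0,0,0,1]
    - [0,0,0,0,0,0,1]
    - [0,0,0,0,0,0,1]
  force: 80

```text
t: 3.28
tcp_pos: [0.4267, -0.1642, 0.0533]
tool_rot: [0.98, -0.2, 0.001, 0.0]
force: [-0.9, 0.6, 6.3]
finger_gap: 0.337
gripper_force: 78.4
```

>>> apply_moves:
  plan:
    - [0,0,-0.02,0,0,0,1]
    - [0,0,-0.04,0,0,0,1]
    - [0,0,-0.05,0,0,0,1]
    - [0,0,-0.05,0,0,0,1]
    - [0,0,-0.05,0,0,0,1]
    - [0,0,-0.01,0,0,0,1]
    - [0,0,0,0,0,0,1]

```text
t: 4.15
tcp_pos: [0.4255, -0.1634, 0.2716]
tool_rot: [0.98, -0.2, -0.001, -0.0]
force: [-0.8, 0.0, -5.5]
finger_gap: 0.331
gripper_force: 80.2
```

```bash
python3 - <<'E'
from h import *
np.set_printoptions(precision=4,suppress=True)
s=sense();print({k:np.round(v,3).tolist() for k,v in s.items() if k in("t","q","tcp_pos","tool_rot","force","ft_torque")})
a=snapshot("scene")[:,:,::-1];b=snapshot("side")[:,:,::-1]
out=[]
for n,im in(("scene",a),("side",b)):
    cv2.imwrite(f"pics/{n}2.png",im)
    p=proj(n,s["tcp_pos"]-[0,0,.02]).astype(int);q=proj(n,[.589,.0955,.16]).astype(int);print(n,p,q)
    cr=lambda p,z,w,h:cv2.resize(im[p[1]-h//2:p[1]+h//2,p[0]-w//2:p[0]+w//2],(400,300),interpolation=cv2.INTER_CUBIC)
    out.append(np.vstack([cr(p,4,160,120),cr(q,4,80,60)]))
cv2.imwrite("pics/crop2.png",np.hstack(out))
E
```

```text
{'t': 4.15, 'q': [-0.613, 0.245, 1.787, 0.0, 1.111, 1.36], 'tcp_pos': [0.425, -0.163, 0.272], 'tool_rot': [0.98, -0.2, -0.001, -0.0], 'force': [-0.843, 0.02, -5.498], 'ft_torque': [0.018, 0.018, 0.04]}
scene [381 160] [218 260]
side [378 137] [257 269]
```

View pics/crop2.png

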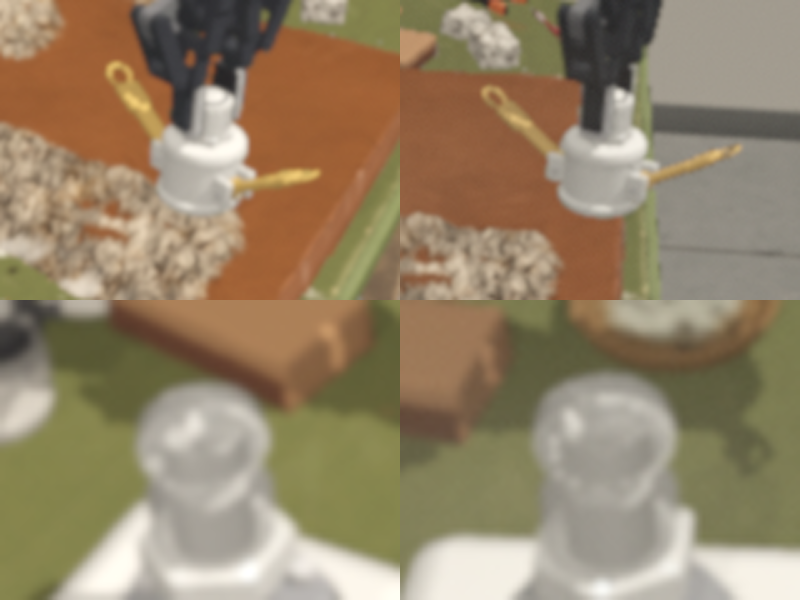

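The coupling hangs straight in the grip with both arms open. The adaptor head spans columns 212–238 in scene and 243–272 in side, with its upper rim near rows 246 and 253. I'll fit the head silhouette to these.

```bash
python3 - <<'E'
from h import *
from scipy.optimize import least_squares
np.set_printoptions(precision=4,suppress=True)
th=np.linspace(0,2*np.pi,181)
def sil(n,x,y):
    P=[]
    for r,z in((.017,.175),(.02,.1685),(.02,.1645)):
        for t in th:P.append(proj(n,[x+r*np.cos(t),y+r*np.sin(t),z]))
    P=np.array(P);return np.array([P[:,0].min(),P[:,0].max(),P[:,1].min()])
obs={"scene":np.array([178+137/5,178+270/5,230+80/5]),"side":np.array([217+132/5,217+277/5,239+72/5])}
def res(p,ns=("scene","side")):
    return np.concatenate([sil(n,*p)-obs[n] for n in ns])
for ns in (("scene",),("side",),("scene","side")):
    r=least_squares(lambda p:res(p,ns),[.589,.0955],diff_step=1e-4);print(ns,r.x,r.fun)
# bias check on the held coupling: mouth/body outer at tcp-0.053
s=sense();R=Ro.from_quat(s["tool_rot"]).as_matrix()
t=r.x;d=R.T@(np.r_[t,0]-np.r_[s["tcp_pos"][:2],0]);print(d, np.arctan2(*(t[::-1])))
E
```

```text
Traceback (most recent call last):
  File "h.py", line 14, in proj
    c=calibration(n);p=c["camera_matrix"]@(c["R"]@np.array(X)+c["t"]);return p[:2]/p[2]
ValueError: time passes only in moves, steps and waits
```

```bash
sed -i '3a import functools, station\ncalibration=functools.lru_cache(station.calibration)' h.py; python3 - <<'E'
from h import *
from scipy.optimize import least_squares
np.set_printoptions(precision=4,suppress=True)
th=np.linspace(0,2*np.pi,181)
def sil(n,x,y):
    P=np.array([proj(n,[x+r*np.cos(t),y+r*np.sin(t),z]) for r,z in((.017,.175),(.02,.1685),(.02,.1645)) for t in th])
    return np.array([P[:,0].min(),P[:,0].max(),P[:,1].min()])
obs={"scene":np.array([178+137/5,178+270/5,230+80/5]),"side":np.array([217+132/5,217+277/5,239+72/5])}
for ns in (("scene",),("side",),("scene","side")):
    r=least_squares(lambda p:np.concatenate([sil(n,*p)-obs[n] for n in ns]),[.589,.0955],diff_step=1e-3);print(ns,r.x,r.fun)
s=sense();R=Ro.from_quat(s["tool_rot"]).as_matrix()
t=r.x;print(R.T@(np.r_[t-s["tcp_pos"][:2],0]),np.arctan2(t[1],t[0]),np.arctan2(R[1,0],R[0,0]))
E
```

```text
('scene',) [0.5888 0.0939] [ 0.3057 -0.3086  0.0176]
('side',) [0.5885 0.0946] [ 0.3838 -0.3877  0.0274]
('scene', 'side') [0.5886 0.0943] [ 0.314  -0.2899  0.2001  0.3586 -0.423  -0.121 ]
[ 0.0501 -0.3008  0.0001] 0.15881217414806262 -0.40226344061090336
```

>>> apply_moves:
  plan:
    - [-0.002,-0.053,0,0,0,0,1]
    - [-0.002,-0.053,0,0,0,0,1]
    - [-0.002,-0.053,0,0,0,0,1]
    - [-0.002,-0.053,0,0,0,0,1]
    - [-0.002,-0.052,0,0,0,0,1]

```text
t: 4.88
tcp_pos: [0.5195, 0.0845, 0.2695]
tool_rot: [0.98, -0.2, -0.003, 0.001]
force: [1.7, -0.5, -4.8]
finger_gap: 0.339
gripper_force: 80.5
```

>>> apply_moves:
  plan:
    - [0,0,0,0,0,-0.14,1]
    - [0,0,0,0,0,-0.14,1]
    - [0,0,0,0,0,-0.14,1]
    - [0,0,0,0,0,-0.14,1]
    - [0,0,0,0,0,0,1]
    - [0,0,0,0,0,0,1]

```text
t: 5.62
tcp_pos: [0.5197, 0.0828, 0.2708]
tool_rot: [0.997, 0.078, -0.002, -0.0]
force: [0.1, 0.1, -4.2]
finger_gap: 0.332
gripper_force: 81.0
```

```bash
python3 - <<'E'
from h import *
s=sense();print({k:np.round(v,4).tolist() for k,v in s.items() if k in("t","q","tcp_pos","tool_rot","force")})
im=snapshot("wrist");cv2.imwrite("pics/w3f.png",im[:,:,::-1])
M=wpose(s);p=wproj(M,[.5886,.0943,.175]);print(p);np.save("M3.npy",M)
p=p.astype(int);x0=max(p[0]-100,0);y0=max(p[1]-75,0);print(x0,y0)
cv2.imwrite("pics/w3.png",cv2.resize(im[y0:y0+150,x0:x0+200,::-1],(800,600),interpolation=cv2.INTER_CUBIC))
E
```

```text
{'t': 5.625, 'q': [-0.0544, 0.348, 1.6286, 0.0, 1.1681, 1.3606], 'tcp_pos': [0.5197, 0.0828, 0.2708], 'tool_rot': [0.997, 0.0778, -0.0016, -0.0002], 'force': [0.1295, 0.125, -4.2293]}
[318.7126634  133.50840543]
218 58
```

View pics/w3.png

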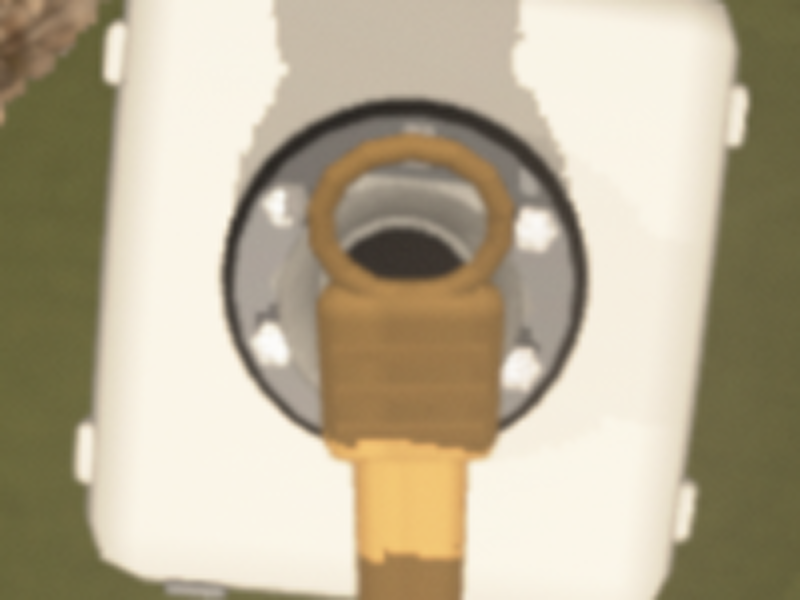

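The flange circle's centre is at column 319.1, against 318.7 predicted, so the lateral position holds within 0.3 mm. The handle hides the rest, so I rely on the two-camera fit radially.

>>> apply_moves:
  plan:
    - [0.035,0,0,0,0,0,1]
    - [0.0355,0,0,0,0,0,1]
    - [0,0,0.02,0,0,0,1]
    - [0,0,0.015,0,0,0,1]
    - [0,0,0.005,0,0,0,1]
    - [0,0,0,0,0,0,1]

```text
t: 6.42
tcp_pos: [0.5895, 0.0939, 0.232]
tool_rot: [0.997, 0.079, -0.0, -0.0]
force: [-0.5, 0.2, -4.5]
finger_gap: 0.334
gripper_force: 81.0
```

>>> apply_moves:
  plan:
    - [0,0,0.003,0,0,0,1]
    - [0,0,0.003,0,0,0,1]
    - [0,0,0.003,0,0,0,1]
    - [0,0,0,0,0,0,1]

```text
t: 6.92
tcp_pos: [0.5899, 0.0943, 0.2232]
tool_rot: [0.997, 0.079, -0.0, -0.0]
force: [0.9, 1.3, -4.0]
finger_gap: 0.336
gripper_force: 81.0
```

>>> apply_moves:
  plan:
    - [0,0,0.002,0,0,0,1]
    - [0,0,0.002,0,0,0,1]
    - [0,0,0.002,0,0,0,1]
    - [0,0,0,0,0,0,1]

```text
t: 7.42
tcp_pos: [0.59, 0.0947, 0.217]
tool_rot: [0.997, 0.079, -0.0, -0.001]
force: [-0.6, 4.4, -3.6]
finger_gap: 0.335
gripper_force: 81.0
```

```bash
python3 - <<'E'
from h import *
s=sense();print({k:np.round(v,4).tolist() for k,v in s.items() if k in("tcp_pos","tool_rot","force","ft_torque")})
E
```

```text
{'tcp_pos': [0.59, 0.0947, 0.217], 'tool_rot': [0.9969, 0.0787, -0.0, -0.0008], 'force': [-0.6394, 4.3724, -3.5787], 'ft_torque': [1.0009, -0.0761, -0.0437]}
```

The contact pushes the tool +4 N in y, so I ease about 0.8 mm that way and continue.

>>> apply_moves:
  plan:
    - [0,-0.0008,0,0,0,0,1]
    - [0,0,0,0,0,0,1]

```text
t: 7.68
tcp_pos: [0.5899, 0.0948, 0.2172]
tool_rot: [0.997, 0.079, 0.0, -0.0]
force: [-0.2, 2.9, -4.3]
finger_gap: 0.334
gripper_force: 81.1
```

>>> apply_moves:
  plan:
    - [0,0,0.003,0,0,0,1]
    - [0,0,0.003,0,0,0,1]
    - [0,0,0.003,0,0,0,1]
    - [0,0,0,0,0,0,1]

```text
t: 8.18
tcp_pos: [0.5898, 0.0949, 0.208]
tool_rot: [0.997, 0.079, -0.0, -0.0]
force: [-0.0, 5.5, -3.4]
finger_gap: 0.334
gripper_force: 81.2
```

>>> apply_moves:
  plan:
    - [0,-0.001,0,0,0,0,1]
    - [0,0,0.003,0,0,0,1]
    - [0,0,0.003,0,0,0,1]
    - [0,0,0.003,0,0,0,1]
    - [0,0,0,0,0,0,1]

```text
t: 8.8
tcp_pos: [0.5897, 0.0953, 0.1989]
tool_rot: [0.997, 0.079, -0.0, 0.0]
force: [0.6, 0.8, -5.4]
finger_gap: 0.335
gripper_force: 81.0
```

>>> apply_moves:
  plan:
    - [0,0,0.003,0,0,0,1]
    - [0,0,0.003,0,0,0,1]
    - [0,0,0,0,0,0,1]

```text
t: 9.18
tcp_pos: [0.5899, 0.0958, 0.1935]
tool_rot: [0.997, 0.079, 0.0, -0.0]
force: [-0.4, 2.2, -1.7]
finger_gap: 0.333
gripper_force: 81.3
```

>>> apply_moves:
  plan:
    - [0,0,0.003,0,0,0,1]
    - [0,0,0.003,0,0,0,1]
    - [0,0,0,0,0,0,1]

```text
t: 9.55
tcp_pos: [0.5902, 0.0957, 0.1883]
tool_rot: [0.997, 0.079, 0.001, 0.0]
force: [-2.3, 1.3, 6.2]
finger_gap: 0.328
gripper_force: 81.8
```

>>> apply_moves:
  plan:
    - [0,0,0.003,0,0,0,1]
    - [0,0,0,0,0,0,1]

```text
t: 9.8
tcp_pos: [0.5903, 0.0957, 0.1853]
tool_rot: [0.997, 0.079, 0.001, 0.0]
force: [-1.1, 1.5, 4.5]
finger_gap: 0.334
gripper_force: 82.0
```

>>> apply_moves:
  plan:
    - [0,0,0.003,0,0,0,1]
    - [0,0,0,0,0,0,1]

```text
t: 10.05
tcp_pos: [0.5904, 0.0957, 0.183]
tool_rot: [0.997, 0.079, 0.001, 0.0]
force: [-2.2, 2.4, 9.9]
finger_gap: 0.332
gripper_force: 82.6
```

>>> apply_moves:
  plan:
    - [0,0,0.003,0,0,0,1]
    - [0,0,0,0,0,0,1]

```text
t: 10.3
tcp_pos: [0.5904, 0.0957, 0.181]
tool_rot: [0.997, 0.079, 0.001, 0.0]
force: [-4.6, 2.6, 15.0]
finger_gap: 0.334
gripper_force: 83.2
```

>>> apply_moves:
  plan:
    - [0,0,0.003,0,0,0,1]
    - [0,0,0,0,0,0,1]

```text
t: 10.55
tcp_pos: [0.5904, 0.0957, 0.179]
tool_rot: [0.997, 0.079, 0.001, 0.0]
force: [-6.0, 2.0, 19.7]
finger_gap: 0.332
gripper_force: 83.7
```

```bash
python3 - <<'E'
from h import *
s=sense();print({k:np.round(v,4).tolist() for k,v in s.items() if k in("t","q","tcp_pos","tool_rot","force","ft_torque")})
out=[]
for n in("scene","side"):
    im=snapshot(n)[:,:,::-1];p=proj(n,[.589,.095,.155]).astype(int);print(n,p)
    out.append(cv2.resize(im[p[1]-60:p[1]+60,p[0]-40:p[0]+40],(400,600),interpolation=cv2.INTER_CUBIC))
cv2.imwrite("pics/crop4.png",np.hstack(out))
E
```

```text
{'t': 10.55, 'q': [-0.0257, 0.5534, 1.5557, -0.0006, 1.0294, 1.3871], 'tcp_pos': [0.5904, 0.0957, 0.179], 'tool_rot': [0.9969, 0.0791, 0.0015, 0.0004], 'force': [-5.9517, 2.0394, 19.7208], 'ft_torque': [0.0745, 0.9333, -0.0468]}
scene [218 262]
side [257 271]
```

View pics/crop4.png

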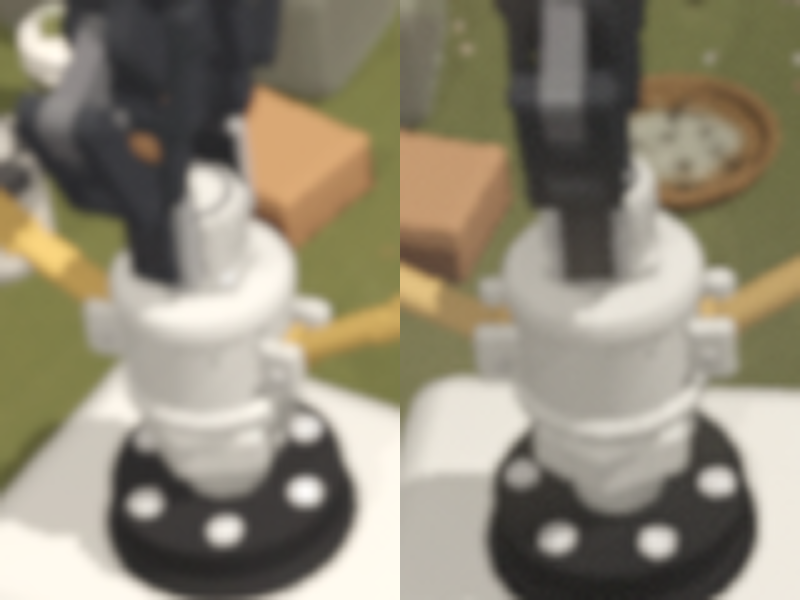

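The coupling sits level and home, with the push at about 24 N and the load climbing along the grommet's slope. Both arms are open. I relieve the side load, hold, then unload and release.

>>> apply_moves:
  plan:
    - [-0.001,0,0.001,0,0,0,1]
    - [0,0,0,0,0,0,1]
    - [0,0,0,0,0,0,1]

```text
t: 11.02
tcp_pos: [0.5904, 0.0957, 0.1787]
tool_rot: [0.997, 0.079, 0.003, 0.0]
force: [-4.3, 1.3, 21.0]
finger_gap: 0.335
gripper_force: 83.8
```

>>> apply_moves:
  plan:
    - [0,0,-0.003,0,0,0,1]
    - [0,0,-0.003,0,0,0,1]
    - [0,0,-0.003,0,0,0,1]
    - [0,0,-0.002,0,0,0,1]
    - [0,0,0,0,0,0,1]

```text
t: 11.65
tcp_pos: [0.5902, 0.0956, 0.1859]
tool_rot: [0.997, 0.079, 0.002, 0.0]
force: [3.2, 3.5, 3.0]
finger_gap: 0.331
gripper_force: 82.1
```

>>> apply_moves:
  plan:
    - [0,0,-0.002,0,0,0,1]
    - [0,0,0,0,0,0,0.2]
    - [0,0,0,0,0,0,-0.3]
    - [0,0,0,0,0,0,-1]
    - [0,0,0,0,0,0,-1]
    - [0,0,0,0,0,0,-1]
    - [0,0,0,0,0,0,-1]
    - [0,0,0,0,0,0,-1]

```text
t: 12.65
tcp_pos: [0.5887, 0.0956, 0.1873]
tool_rot: [0.997, 0.079, 0.0, 0.0]
force: [-0.3, -0.2, -0.4]
finger_gap: 1.0
gripper_force: 0.0
```

>>> apply_moves:
  plan:
    - [0,0,-0.02,0,0,0,-1]
    - [0,0,-0.04,0,0,0,-1]
    - [0,0,-0.04,0,0,0,-1]
    - [0,0,0,0,0,0,-1]

```text
t: 13.15
tcp_pos: [0.591, 0.0956, 0.2912]
tool_rot: [0.997, 0.079, 0.004, 0.0]
force: [-0.0, -0.2, -0.1]
finger_gap: 1.001
gripper_force: 0.0
```

```bash
python3 - <<'E'
from h import *
s=sense();print({k:np.round(v,4).tolist() for k,v in s.items() if k in("t","q","tcp_pos","tool_rot","force","ft_torque")})
im=snapshot("wrist")[:,:,::-1];M=wpose(s);p=wproj(M,[.5894,.095,.2])
print(p,wproj(M,[.5894,.095,.211]));p=p.astype(int)
x0=p[0]-90;y0=max(p[1]-110,0);a=cv2.resize(im[y0:y0+220,x0:x0+180],(490,600),interpolation=cv2.INTER_CUBIC);print(x0,y0)
im=snapshot("side")[:,:,::-1];p=proj("side",[.589,.095,.165]).astype(int);print(p)
b=cv2.resize(im[p[1]-60:p[1]+60,p[0]-31:p[0]+31],(310,600),interpolation=cv2.INTER_CUBIC)
cv2.imwrite("pics/crop5.png",np.hstack([a,b]))
E
```

```text
{'t': 13.15, 'q': [-0.0261, 0.4265, 1.4351, 0.0, 1.2715, 1.3867], 'tcp_pos': [0.591, 0.0956, 0.2912], 'tool_rot': [0.9969, 0.0789, 0.0043, 0.0004], 'force': [-0.0472, -0.1851, -0.1142], 'ft_torque': [-0.0285, -0.0083, 0.0248]}
[319.99476017 244.10014184] [319.97366774 249.8546813 ]
229 134
[257 266]
```

View pics/crop5.png

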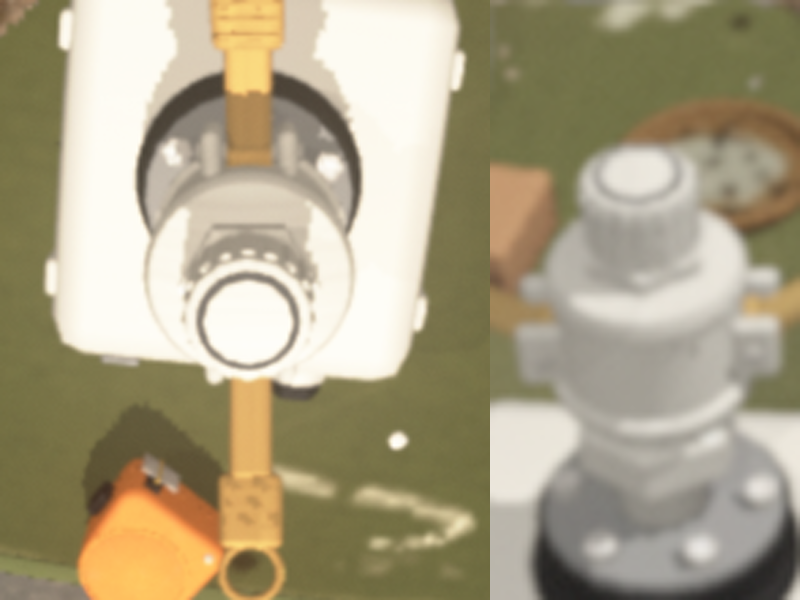

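The coupling stands level on the adaptor with its cap at wrist pixel (320,252), about 1 mm from prediction. The handles run straight along tool x. I shut the fingers and turn 90° so tool y lies along the arms.

>>> apply_moves:
  plan:
    - [0,0,0,0,0,-0.175,1]
    - [0,0,0,0,0,-0.175,1]
    - [0,0,0,0,0,-0.175,1]
    - [0,0,0,0,0,-0.175,1]
    - [0,0,0,0,0,-0.175,1]
    - [0,0,0,0,0,-0.175,1]
    - [0,0,0,0,0,-0.175,1]
    - [0,0,0,0,0,-0.175,1]

```text
t: 14.25
tcp_pos: [0.5876, 0.0955, 0.2851]
tool_rot: [0.71, 0.705, -0.002, -0.002]
force: [0.4, 0.8, 0.0]
finger_gap: -0.001
gripper_force: 0.0
```

>>> apply_moves:
  plan:
    - [0,0,0,0,0,-0.17,1]
    - [0,-0.035,0,0,0,0,1]
    - [0,-0.035,0,0,0,0,1]
    - [0,0,0,-0.174,0,0,1]
    - [0,0,0,-0.174,0,0,1]
    - [0,0,0,-0.174,0,0,1]
    - [0,0,0,0,0,0,1]

```text
t: 15.12
tcp_pos: [0.5139, 0.0851, 0.2833]
tool_rot: [0.629, 0.735, 0.193, 0.163]
force: [-0.1, 0.1, 0.1]
finger_gap: -0.002
gripper_force: 0.0
```

```bash
cat > arm.py <<'E'
from h import *
np.set_printoptions(precision=4,suppress=True)
AX=np.array([.5890,.0948]);E=np.array([np.cos(.158),np.sin(.158)])
def state(side):
    s=sense();R=Ro.from_quat(s["tool_rot"]).as_matrix()
    u=side*(s["tcp_pos"][:2]-AX)@E;w=(s["tcp_pos"][:2]-AX)@[-E[1],E[0]]
    print("t",s["t"],"u",round(u*1e3,1),"w",round(w*1e3,1),"z",round(s["tcp_pos"][2]*1e3,1),"F",s["force"].round(1),"q",s["q"].round(2));print(R.round(3))
    return s,R,u
def T(phi,al,h=.010,L=.046,zp=.155):
    p,a=np.radians([phi,al]);n=np.array([-np.sin(p),np.cos(p)])
    return np.array([.0295,zp])+L*np.array([np.cos(p),np.sin(p)])+(.00275+h*abs(np.sin(p+a)))*n
def plan(side,phis,al,zp=.155,h=.010):
    s,R,u=state(side);c=np.array([u,s["tcp_pos"][2]])
    for f in phis:
        t=T(f,al,h,zp=zp);d=t-c;W=np.r_[side*d[0]*E,d[1]];print(f,(t*1e3).round(1),R.T@W);c=t
E
python3 - <<'E'
from arm import *
plan(-1,[45,35,25,15,5,-5,-15,-25,-35,-45,-55,-65,-75],30)
E
```

```text
t 15.125 u 75.7 w 2.3 z 283.3 F [-0.1  0.1  0.1] q [-0.14  0.16  1.99  0.3   0.51 -0.52]
[[-0.155  0.862  0.482]
 [ 0.988  0.134  0.079]
 [ 0.004  0.489 -0.872]]
45 [ 53.3 196.3] [-0.0003 -0.0229  0.0869]
35 [ 60.4 191.1] [-0.     -0.0088  0.0011]
25 [ 66.6 184.4] [-0.     -0.0087  0.0028]
15 [ 71.4 176.4] [-0.     -0.0081  0.0046]
5 [ 74.6 167.5] [-0.     -0.0072  0.0062]
-5 [ 75.9 157.9] [-0.     -0.0058  0.0076]
-15 [ 75.3 148.3] [-0.     -0.0042  0.0088]
-25 [ 72.7 138.8] [-0.     -0.0023  0.0095]
-35 [ 69.3 131.6] [-0.     -0.0005  0.008 ]
-45 [ 65.8 126.2] [-0.      0.0004  0.0063]
-55 [ 61.6 121.3] [-0.      0.0013  0.0064]
-65 [ 56.6 116.9] [-0.      0.0022  0.0063]
-75 [ 50.9 113.1] [-0.      0.0032  0.0061]
```

>>> apply_moves:
  plan:
    - [-0.002,-0.0085,0.025,0,0,0,1]
    - [0,-0.0085,0.025,0,0,0,1]
    - [0,-0.0085,0.025,0,0,0,1]
    - [0,0,0,0,0,0,1]

```text
t: 15.62
tcp_pos: [0.5361, 0.0854, 0.2076]
tool_rot: [0.628, 0.735, 0.195, 0.165]
force: [0.3, 1.4, 0.4]
finger_gap: -0.001
gripper_force: 0.0
```

```bash
python3 - <<'E'
from arm import *
plan(-1,[35,25,15],30)
E
```

```text
t 15.625 u 53.7 w -0.9 z 207.6 F [0.3 1.4 0.4] q [-0.13  0.34  2.05  0.51  0.29 -0.74]
[[-0.157  0.859  0.488]
 [ 0.988  0.135  0.08 ]
 [ 0.002  0.495 -0.869]]
35 [ 60.4 191.1] [-0.     -0.014   0.0111]
25 [ 66.6 184.4] [-0.     -0.0087  0.0028]
15 [ 71.4 176.4] [-0.     -0.0081  0.0045]
```

The wrist nears its straight pose (q5 = 0.29), so I reduce the lean to about 18°.

>>> apply_moves:
  plan:
    - [0,0,0,0.105,0,0,1]
    - [0,0,0,0.105,0,0,1]
    - [0,0,0,0,0,0,1]

```text
t: 16.0
tcp_pos: [0.5388, 0.0848, 0.2119]
tool_rot: [0.641, 0.751, 0.12, 0.104]
force: [0.2, -0.3, -0.4]
finger_gap: -0.002
gripper_force: 0.0
```

```bash
python3 - <<'E'
from arm import *
plan(-1,[35,25,15,5,-5,-15,-25,-35,-45,-55,-65,-75],18)
E
```

```text
t 16.0 u 51.1 w -2.0 z 211.9 F [ 0.2 -0.3 -0.4] q [-0.09  0.35  1.89  0.13  0.6  -0.35]
[[-0.157  0.938  0.309]
 [ 0.988  0.15   0.047]
 [-0.002  0.313 -0.95 ]]
35 [ 61.  190.2] [ 0.     -0.0162  0.0175]
25 [ 67.1 183.1] [ 0.     -0.008   0.0048]
15 [ 71.8 174.8] [ 0.     -0.007   0.0064]
5 [ 74.7 165.6] [ 0.     -0.0057  0.0078]
-5 [ 75.8 156. ] [ 0.     -0.004   0.0089]
-15 [ 74.8 146.3] [ 0.     -0.0021  0.0095]
-25 [ 72.9 139.2] [ 0.     -0.0004  0.0073]
-35 [ 70.4 133.3] [0.     0.0005 0.0064]
-45 [ 67.2 127.6] [0.     0.0013 0.0064]
-55 [ 63.1 122.3] [0.     0.0023 0.0063]
-65 [ 58.1 117.6] [0.     0.0033 0.0061]
-75 [ 52.2 113.4] [0.     0.0043 0.0058]
```

>>> apply_moves:
  plan:
    - [0.002,-0.014,0.006,0,0,0,1]
    - [0,-0.002,0.011,0,0,0,1]
    - [0,-0.004,0.0025,0,0,0,1]
    - [0,-0.004,0.0025,0,0,0,1]
    - [0,0,0,0,0,0,1]

```text
t: 16.62
tcp_pos: [0.5198, 0.0842, 0.1817]
tool_rot: [0.642, 0.751, 0.119, 0.102]
force: [2.1, 0.8, 1.4]
finger_gap: 0.001
gripper_force: 1.2
```

>>> apply_moves:
  plan:
    - [0,-0.0035,0.003,0,0,0,1]
    - [0,-0.0035,0.0035,0,0,0,1]
    - [0,-0.003,0.004,0,0,0,1]
    - [0,-0.003,0.004,0,0,0,1]
    - [0,0,0,0,0,0,1]

```text
t: 17.25
tcp_pos: [0.5099, 0.0833, 0.1627]
tool_rot: [0.642, 0.751, 0.117, 0.1]
force: [1.0, -0.9, 2.4]
finger_gap: -0.001
gripper_force: 1.0
```

```bash
python3 - <<'E'
from arm import *
plan(-1,[-5,-15,-25,-35,-45,-55,-65,-75],18)
E
```

```text
t 17.25 u 79.9 w 1.1 z 162.7 F [ 1.  -0.9  2.4] q [-0.1   0.41  2.    0.19  0.44 -0.41]
[[-0.157  0.941  0.301]
 [ 0.988  0.149  0.048]
 [ 0.001  0.305 -0.953]]
-5 [ 75.8 156. ] [-0.      0.0019  0.0077]
-15 [ 74.8 146.3] [-0.     -0.002   0.0096]
-25 [ 72.9 139.2] [-0.     -0.0003  0.0073]
-35 [ 70.4 133.3] [-0.      0.0005  0.0064]
-45 [ 67.2 127.6] [-0.      0.0014  0.0064]
-55 [ 63.1 122.3] [0.     0.0023 0.0063]
-65 [ 58.1 117.6] [0.     0.0033 0.0061]
-75 [ 52.2 113.4] [0.     0.0044 0.0057]
```

>>> apply_moves:
  plan:
    - [0,0.001,0.004,0,0,0,1]
    - [0,0.001,0.004,0,0,0,1]
    - [0,-0.0005,0.005,0,0,0,1]
    - [0,-0.0005,0.005,0,0,0,1]
    - [0,0,0,0,0,0,1]

```text
t: 17.88
tcp_pos: [0.5167, 0.0844, 0.1459]
tool_rot: [0.642, 0.751, 0.118, 0.1]
force: [-2.5, 1.1, 2.4]
finger_gap: 0.002
gripper_force: 1.2
```

>>> apply_moves:
  plan:
    - [0,0,0.004,0,0,0,1]
    - [0,0,0.004,0,0,0,1]
    - [0,0.001,0.003,0,0,0,1]
    - [0,0.001,0.003,0,0,0,1]
    - [0,0,0,0,0,0,1]

```text
t: 18.5
tcp_pos: [0.5227, 0.0853, 0.1333]
tool_rot: [0.642, 0.751, 0.118, 0.1]
force: [-4.2, -0.4, 1.2]
finger_gap: 0.001
gripper_force: 1.9
```

```bash
python3 - <<'E'
from arm import *
plan(-1,[-35,-45,-55,-65,-75],18)
E
```

```text
t 18.5 u 66.9 w 1.1 z 133.3 F [-4.2 -0.4  1.2] q [-0.09  0.48  1.99  0.21  0.37 -0.44]
[[-0.157  0.941  0.301]
 [ 0.988  0.149  0.048]
 [ 0.001  0.305 -0.952]]
-35 [ 70.4 133.3] [-0.     -0.0033 -0.0011]
-45 [ 67.2 127.6] [-0.      0.0014  0.0064]
-55 [ 63.1 122.3] [0.     0.0023 0.0063]
-65 [ 58.1 117.6] [0.     0.0033 0.0061]
-75 [ 52.2 113.4] [0.     0.0044 0.0057]
```

>>> apply_moves:
  plan:
    - [0,0.001,0.003,0,0,0,1]
    - [0,0.001,0.003,0,0,0,1]
    - [0,0.0015,0.003,0,0,0,1]
    - [0,0.0015,0.003,0,0,0,1]
    - [0,0,0,0,0,0,1]

```text
t: 19.12
tcp_pos: [0.5307, 0.0867, 0.1235]
tool_rot: [0.642, 0.751, 0.117, 0.1]
force: [-5.1, -0.8, 2.3]
finger_gap: -0.002
gripper_force: 3.1
```

```bash
python3 - <<'E'
from arm import *
plan(-1,[-65,-75],18)
E
```

```text
t 19.125 u 58.9 w 1.2 z 123.5 F [-5.1 -0.8  2.3] q [-0.09  0.51  1.98  0.22  0.36 -0.44]
[[-0.157  0.941  0.301]
 [ 0.988  0.149  0.048]
 [ 0.001  0.304 -0.953]]
-65 [ 58.1 117.6] [-0.     -0.001   0.0059]
-75 [ 52.2 113.4] [0.     0.0044 0.0057]
```

>>> apply_moves:
  plan:
    - [0,0.002,0.0025,0,0,0,1]
    - [0,0.002,0.0025,0,0,0,1]
    - [0,0.002,0.0025,0,0,0,1]
    - [0,0,0,0,0,0,1]

```text
t: 19.62
tcp_pos: [0.5391, 0.0881, 0.1183]
tool_rot: [0.642, 0.751, 0.118, 0.1]
force: [-5.7, 1.0, 1.3]
finger_gap: -0.004
gripper_force: 2.4
```

>>> apply_moves:
  plan:
    - [0,0.0015,0.001,0,0,0,1]
    - [0,0.0015,0.001,0,0,0,1]
    - [0,0,0,0,0,0,1]

```text
t: 20.0
tcp_pos: [0.5419, 0.0886, 0.1172]
tool_rot: [0.642, 0.751, 0.117, 0.1]
force: [-6.4, -0.1, 1.4]
finger_gap: 0.0
gripper_force: 2.9
```

>>> apply_moves:
  plan:
    - [0,0.002,0.001,0,0,0,1]
    - [0,0.0015,0.0005,0,0,0,1]
    - [0,0,0,0,0,0,1]

```text
t: 20.38
tcp_pos: [0.5423, 0.089, 0.1158]
tool_rot: [0.642, 0.752, 0.115, 0.097]
force: [-12.1, -4.4, 3.3]
finger_gap: -0.002
gripper_force: 6.1
```

>>> apply_moves:
  plan:
    - [0,0.002,0.0005,0,0,0,1]
    - [0,0,0,0,0,0,1]

```text
t: 20.62
tcp_pos: [0.5422, 0.0891, 0.1153]
tool_rot: [0.642, 0.752, 0.114, 0.096]
force: [-16.8, -7.1, 6.0]
finger_gap: 0.0
gripper_force: 6.7
```

The stop is felt: force jumped to 17 N with no further motion, so the near arm is closed. I back off, rise and go to the far side.

>>> apply_moves:
  plan:
    - [0,-0.015,-0.005,0,0,0,1]
    - [0,-0.015,-0.005,0,0,0,1]
    - [0,0.014,-0.045,0,0,0,1]
    - [0,0.014,-0.045,0,0,0,1]
    - [0,0.014,-0.045,0,0,0,1]
    - [0,0.014,-0.045,0,0,0,1]
    - [0,0,0,0.155,0,0,1]
    - [0,0,0,0.155,0,0,1]

```text
t: 21.62
tcp_pos: [0.5184, 0.0837, 0.3094]
tool_rot: [0.65, 0.76, 0.002, 0.003]
force: [-0.0, 0.4, -1.1]
finger_gap: 0.002
gripper_force: 0.0
```

>>> apply_moves:
  plan:
    - [0,0.045,0,0,0,0,1]
    - [0,0.045,0,0,0,0,1]
    - [0,0.045,0,0,0,0,1]
    - [0,0,0,0.145,0,0,1]
    - [0,0,0,0.145,0,0,1]
    - [0,0,0,0.145,0,0,1]
    - [0,0,0,0,0,0,1]

```text
t: 22.5
tcp_pos: [0.6517, 0.1052, 0.3032]
tool_rot: [0.634, 0.743, -0.163, -0.139]
force: [0.1, 0.4, 0.3]
finger_gap: 0.001
gripper_force: 0.0
```

```bash
python3 - <<'E'
from arm import *
plan(1,[45,35,25,15,5,-5,-15,-25,-35,-45,-55,-65,-75],25)
out=[]
for n in("scene","side"):
    im=snapshot(n)[:,:,::-1];p=proj(n,[.589,.095,.155]).astype(int)
    out.append(cv2.resize(im[p[1]-60:p[1]+60,p[0]-40:p[0]+40],(400,600),interpolation=cv2.INTER_CUBIC))
cv2.imwrite("pics/crop6.png",np.hstack(out))
E
```

```text
t 22.5 u 63.6 w 0.4 z 303.2 F [0.1 0.4 0.3] q [ 0.02  0.73  0.9  -0.06  1.93 -0.15]
[[-0.156  0.897 -0.413]
 [ 0.988  0.142 -0.065]
 [ 0.    -0.418 -0.908]]
45 [ 53.4 196.1] [-0.      0.0356  0.1015]
35 [ 60.6 190.7] [0.     0.0088 0.0019]
25 [ 66.8 183.9] [0.     0.0085 0.0037]
15 [ 71.6 175.8] [0.     0.0077 0.0054]
5 [ 74.6 166.7] [0.     0.0066 0.0069]
-5 [ 75.9 157.1] [-0.      0.0051  0.0082]
-15 [ 75.1 147.4] [-0.      0.0034  0.0091]
-25 [ 72.4 138.1] [-0.      0.0014  0.0097]
-35 [ 69.8 132.3] [-0.      0.      0.0063]
-45 [ 66.4 126.8] [-0.     -0.0008  0.0064]
-55 [ 62.2 121.8] [-0.     -0.0017  0.0063]
-65 [ 57.3 117.2] [-0.     -0.0026  0.0062]
-75 [ 51.5 113.3] [-0.     -0.0036  0.006 ]
```

View pics/crop6.png

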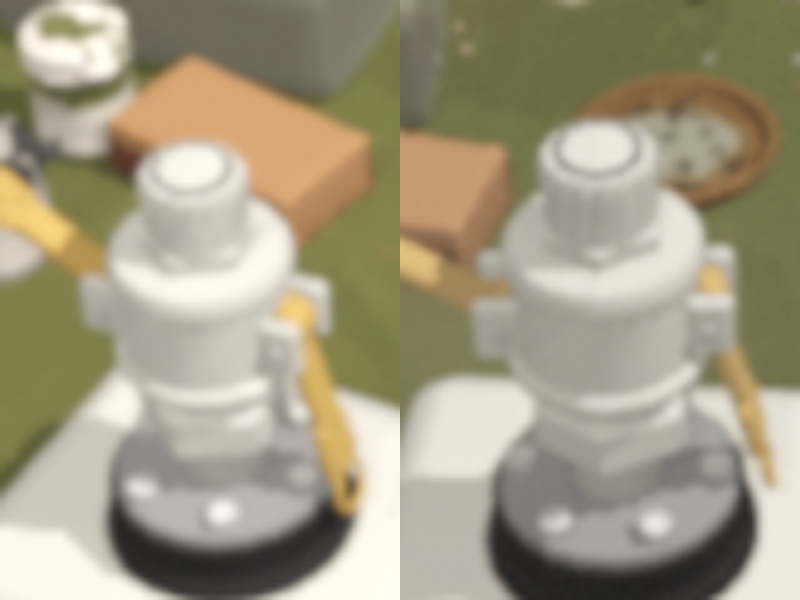

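The near arm hangs closed at about 75° below level, while the far arm is open and the coupling level. Now the far arm.

>>> apply_moves:
  plan:
    - [0,0.0125,0.03,0,0,0,1]
    - [0,0.0125,0.03,0,0,0,1]
    - [0,0.0125,0.028,0,0,0,1]
    - [0,0,0,0,0,0,1]

```text
t: 23.1
tcp_pos: [0.6446, 0.1046, 0.2103]
tool_rot: [0.634, 0.742, -0.164, -0.14]
force: [-1.0, -0.8, -0.2]
finger_gap: -0.002
gripper_force: 0.0
```

```bash
python3 - <<'E'
from arm import *
plan(1,[35,25,15,5],25)
E
```

```text
t 23.1 u 56.5 w 0.9 z 210.3 F [-1.  -0.8 -0.2] q [ 0.02  0.79  1.03 -0.06  1.75 -0.14]
[[-0.156  0.896 -0.416]
 [ 0.988  0.142 -0.065]
 [ 0.001 -0.421 -0.907]]
35 [ 60.6 190.7] [-0.     0.012  0.016]
25 [ 66.8 183.9] [0.     0.0085 0.0036]
15 [ 71.6 175.8] [0.     0.0077 0.0053]
5 [ 74.6 166.7] [-0.      0.0066  0.0069]
```

>>> apply_moves:
  plan:
    - [0,0.012,0.005,0,0,0,1]
    - [0,0,0.011,0,0,0,1]
    - [0,0.004,0.002,0,0,0,1]
    - [0,0.004,0.002,0,0,0,1]
    - [0,0.0035,0.003,0,0,0,1]
    - [0,0.0035,0.003,0,0,0,1]
    - [0,0,0,0,0,0,1]

```text
t: 23.98
tcp_pos: [0.6598, 0.1069, 0.1757]
tool_rot: [0.634, 0.743, -0.163, -0.14]
force: [-2.0, 0.7, 2.0]
finger_gap: -0.001
gripper_force: 1.2
```

>>> apply_moves:
  plan:
    - [0,0.003,0.0035,0,0,0,1]
    - [0,0.003,0.0035,0,0,0,1]
    - [0,0.002,0.004,0,0,0,1]
    - [0,0.002,0.004,0,0,0,1]
    - [0,0.001,0.0045,0,0,0,1]
    - [0,0.001,0.0045,0,0,0,1]
    - [0,0,0,0,0,0,1]

```text
t: 24.85
tcp_pos: [0.6609, 0.1068, 0.1489]
tool_rot: [0.634, 0.743, -0.163, -0.139]
force: [2.0, 1.1, 1.7]
finger_gap: -0.003
gripper_force: 1.3
```

```bash
python3 - <<'E'
from arm import *
plan(1,[-15,-25,-35,-45,-55,-65,-75],25)
E
```

```text
t 24.85 u 72.9 w 0.6 z 148.9 F [2.  1.1 1.7] q [ 0.02  0.87  1.02 -0.06  1.67 -0.13]
[[-0.156  0.897 -0.414]
 [ 0.988  0.142 -0.066]
 [-0.    -0.419 -0.908]]
-15 [ 75.1 147.4] [0.     0.0026 0.0004]
-25 [ 72.4 138.1] [-0.      0.0014  0.0097]
-35 [ 69.8 132.3] [-0.      0.0001  0.0063]
-45 [ 66.4 126.8] [-0.     -0.0008  0.0064]
-55 [ 62.2 121.8] [-0.     -0.0017  0.0063]
-65 [ 57.3 117.2] [-0.     -0.0026  0.0062]
-75 [ 51.5 113.3] [-0.     -0.0036  0.006 ]
```

>>> apply_moves:
  plan:
    - [0,0.0005,0.005,0,0,0,1]
    - [0,0,0.005,0,0,0,1]
    - [0,0,0.004,0,0,0,1]
    - [0,-0.0005,0.003,0,0,0,1]
    - [0,-0.0005,0.003,0,0,0,1]
    - [0,0,0,0,0,0,1]

```text
t: 25.6
tcp_pos: [0.6523, 0.1055, 0.1308]
tool_rot: [0.634, 0.743, -0.163, -0.139]
force: [5.0, 0.4, 1.4]
finger_gap: -0.002
gripper_force: 2.1
```

>>> apply_moves:
  plan:
    - [0,-0.001,0.003,0,0,0,1]
    - [0,-0.001,0.003,0,0,0,1]
    - [0,-0.0015,0.003,0,0,0,1]
    - [0,0,0,0,0,0,1]

```text
t: 26.1
tcp_pos: [0.6456, 0.1044, 0.1238]
tool_rot: [0.634, 0.743, -0.163, -0.139]
force: [5.8, 0.9, 0.2]
finger_gap: 0.002
gripper_force: 2.2
```

```bash
python3 - <<'E'
from arm import *
plan(1,[-65,-75],25)
E
```

```text
t 26.1 u 57.4 w 0.6 z 123.8 F [5.8 0.9 0.2] q [ 0.02  0.88  1.09 -0.06  1.6  -0.13]
[[-0.156  0.897 -0.412]
 [ 0.988  0.142 -0.065]
 [-0.    -0.418 -0.909]]
-65 [ 57.3 117.2] [0.     0.0027 0.0061]
-75 [ 51.5 113.3] [-0.     -0.0036  0.006 ]
```

>>> apply_moves:
  plan:
    - [0,-0.002,0.0025,0,0,0,1]
    - [0,-0.002,0.0025,0,0,0,1]
    - [0,-0.002,0.002,0,0,0,1]
    - [0,-0.002,0.002,0,0,0,1]
    - [0,0,0,0,0,0,1]

```text
t: 26.72
tcp_pos: [0.6346, 0.1026, 0.1186]
tool_rot: [0.634, 0.743, -0.163, -0.139]
force: [5.3, -0.4, -1.1]
finger_gap: 0.001
gripper_force: 2.3
```

>>> apply_moves:
  plan:
    - [0,-0.002,0.001,0,0,0,1]
    - [0,-0.0015,0.0005,0,0,0,1]
    - [0,0,0,0,0,0,1]

```text
t: 27.1
tcp_pos: [0.634, 0.1025, 0.1189]
tool_rot: [0.635, 0.743, -0.16, -0.136]
force: [10.8, 1.2, -2.2]
finger_gap: -0.003
gripper_force: 4.8
```

>>> apply_moves:
  plan:
    - [0,-0.002,0.001,0,0,0,1]
    - [0,-0.001,0,0,0,0,1]
    - [0,0,0,0,0,0,1]

```text
t: 27.48
tcp_pos: [0.6337, 0.1024, 0.1193]
tool_rot: [0.636, 0.744, -0.157, -0.134]
force: [14.7, 2.9, -3.5]
finger_gap: 0.002
gripper_force: 7.0
```

>>> apply_moves:
  plan:
    - [0,0.015,-0.007,0,0,0,1]
    - [0,0.015,-0.007,0,0,0,1]
    - [0,-0.018,-0.04,0,0,0,1]
    - [0,-0.018,-0.04,0,0,0,1]
    - [0,-0.018,-0.04,0,0,0,1]
    - [0,-0.018,-0.04,0,0,0,1]
    - [0,0,0,0,0,0,1]

```text
t: 28.35
tcp_pos: [0.6618, 0.1071, 0.2994]
tool_rot: [0.635, 0.743, -0.162, -0.138]
force: [0.5, -0.1, 0.7]
finger_gap: 0.003
gripper_force: 0.0
```

```bash
python3 - <<'E'
from arm import *
state(1)
out=[]
for n in("scene","side"):
    im=snapshot(n)[:,:,::-1];p=proj(n,[.589,.095,.155]).astype(int)
    out.append(cv2.resize(im[p[1]-60:p[1]+60,p[0]-40:p[0]+40],(400,600),interpolation=cv2.INTER_CUBIC))
cv2.imwrite("pics/crop7.png",np.hstack(out))
E
```

```text
t 28.35 u 73.8 w 0.7 z 299.4 F [ 0.5 -0.1  0.7] q [ 0.02  0.75  0.87 -0.06  1.94 -0.15]
[[-0.156  0.898 -0.411]
 [ 0.988  0.142 -0.066]
 [-0.001 -0.416 -0.909]]
```

View pics/crop7.png

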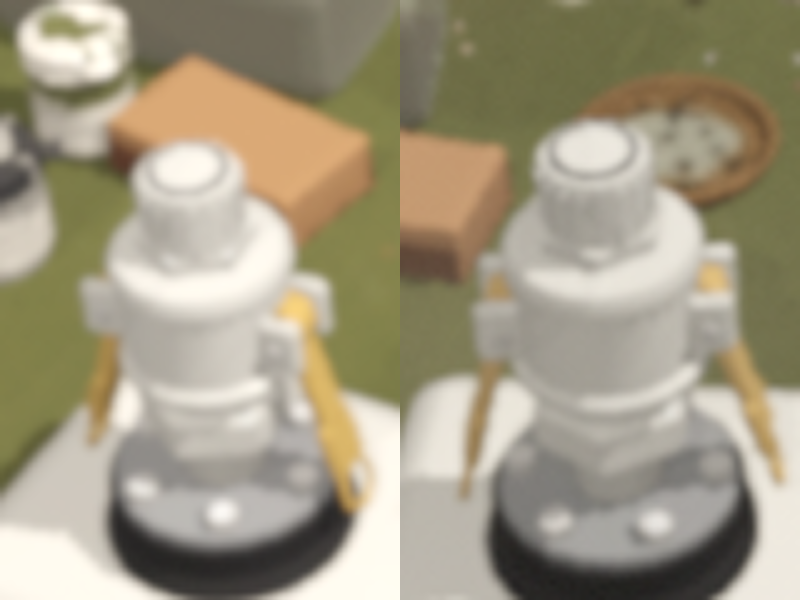

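Both handles hang closed. The cap centre moved about 1 px after the second arm, to scene (215.4,235.6) and side (255.4,240.6), so I check the tilt.

```bash
python3 - <<'E'
from arm import *
for nm,a,b in(("1arm",(216.6,235.2),(256.6,241)),("2arm",(215.4,235.6),(255.4,240.6))):
    X=tri(a,b);P=[atz("scene",a,.211),atz("side",b,.211)]
    for p in [X]+P:
        d=p[:2]-AX;print(nm,p,"radial",(d@E*1e3).round(1),"lat",(d@[-E[1],E[0]]*1e3).round(1))
# body: lower rim flange centre. refined: cap vs body edges in a new pair, dark-ring contour of the cap top
for n in("scene","side"):
    im=snapshot(n);p=proj(n,[.589,.095,.155]).astype(int);g=cv2.resize(im[p[1]-60:p[1]+60,p[0]-40:p[0]+40],None,fx=5,fy=5,interpolation=cv2.INTER_CUBIC)
    hsv=cv2.cvtColor(g,cv2.COLOR_RGB2HSV);m=((hsv[...,1]<40)&(hsv[...,2]>110)).astype(np.uint8)
    for r in range(150,440,20):
        c=np.flatnonzero(m[r]);print(n,r,(c.min(),c.max(),(c.min()+c.max())/2) if len(c) else None)
    y=hsv;m=((hsv[...,0]>14)&(hsv[...,0]<26)&(hsv[...,1]>90)&(hsv[...,2]>120)).astype(np.uint8)
    k,l,st,ce=cv2.connectedComponentsWithStats(m)
    for i in range(1,k):
        if st[i,4]>300:
            yy,xx=np.nonzero(l==i);v=cv2.fitLine(np.c_[xx,yy].astype(np.float32),cv2.DIST_HUBER,0,.01,.01).ravel();print(n,"blob",st[i],ce[i].round(),v.round(3))
E
```

```text
1arm [0.5882 0.0931 0.2103] radial -1.1 lat -1.6
1arm [0.5879 0.0934 0.211 ] radial -1.3 lat -1.2
1arm [0.5878 0.0944 0.211 ] radial -1.2 lat -0.2
2arm [0.5893 0.0945 0.211 ] radial 0.3 lat -0.4
2arm [0.5889 0.095  0.211 ] radial -0.0 lat 0.3
2arm [0.5896 0.0937 0.211 ] radial 0.4 lat -1.1
scene 150 (np.int64(0), np.int64(219), np.float64(109.5))
scene 170 (np.int64(27), np.int64(240), np.float64(133.5))
scene 190 (np.int64(24), np.int64(242), np.float64(133.0))
scene 210 (np.int64(0), np.int64(272), np.float64(136.0))
scene 230 (np.int64(0), np.int64(287), np.float64(143.5))
scene 250 (np.int64(0), np.int64(293), np.float64(146.5))
scene 270 (np.int64(0), np.int64(294), np.float64(147.0))
scene 290 (np.int64(82), np.int64(328), np.float64(205.0))
scene 310 (np.int64(87), np.int64(329), np.float64(208.0))
scene 330 (np.int64(112), np.int64(296), np.float64(204.0))
scene 350 (np.int64(123), np.int64(298), np.float64(210.5))
scene 370 (np.int64(124), np.int64(297), np.float64(210.5))
scene 390 (np.int64(118), np.int64(299), np.float64(208.5))
scene 410 (np.int64(113), np.int64(399), np
[... 918 characters left out ...]

side 350 (np.int64(78), np.int64(315), np.float64(196.5))
side 370 (np.int64(114), np.int64(304), np.float64(209.0))
side 390 (np.int64(22), np.int64(399), np.float64(210.5))
side 410 (np.int64(10), np.int64(399), np.float64(204.5))
side 430 (np.int64(2), np.int64(399), np.float64(200.5))
side blob [ 176   70  208  134 9171] [301. 120.] [  0.943   0.334 296.024 111.048]
side blob [   0  128  118  124 4626] [ 52. 173.] [  0.968  -0.252  51.563 168.391]
side blob [301 267  24  21 397] [312. 278.] [  0.868   0.497 312.495 278.259]
side blob [ 317  341   63  133 2628] [349. 391.] [  0.327   0.945 353.153 401.175]
side blob [  69  365   34   97 1003] [ 82. 405.] [  0.218  -0.976  80.878 409.092]
```

```bash
python3 - <<'E'
from arm import *
from scipy.optimize import brentq
for n in("scene","side"):
    p=proj(n,[.589,.095,.155]).astype(int)
    print(n,"axis crop cols",[((proj(n,[*AX,z])-p+[40,60])*5).round(0) for z in(.211,.17,.135)])
    for side,obs in((-1,{"scene":(.245,.97),"side":(.327,.945)}),(1,{"scene":(-.123,.992),"side":(-.218,.976)})):
        def pt(f,L):
            f=np.radians(f);u=.0295+L*np.cos(f);return proj(n,[*(AX+side*u*E),.155+L*np.sin(f)])
        def ang(f): d=pt(f,.05)-pt(f,.02);return np.arctan2(d[0],d[1])
        o=np.arctan2(*obs[n]);fs=np.arange(-90,-54,5)
        print(n,side,"obs",o.round(3),"model",{int(f):ang(f).round(3) for f in fs})
E
```

```text
scene axis crop cols [array([187., 167.]), array([201., 269.]), array([211., 351.])]
scene -1 obs 0.247 model {-90: np.float64(0.104), -85: np.float64(0.205), -80: np.float64(0.299), -75: np.float64(0.386), -70: np.float64(0.466), -65: np.float64(0.542), -60: np.float64(0.613), -55: np.float64(0.68)}
scene 1 obs -0.123 model {-90: np.float64(0.156), -85: np.float64(0.053), -80: np.float64(-0.059), -75: np.float64(-0.179), -70: np.float64(-0.307), -65: np.float64(-0.44), -60: np.float64(-0.577), -55: np.float64(-0.714)}
side axis crop cols [array([193., 151.]), array([202., 264.]), array([209., 354.])]
side -1 obs 0.333 model {-90: np.float64(0.043), -85: np.float64(0.159), -80: np.float64(0.273), -75: np.float64(0.384), -70: np.float64(0.491), -65: np.float64(0.594), -60: np.float64(0.692), -55: np.float64(0.786)}
side 1 obs -0.22 model {-90: np.float64(0.109), -85: np.float64(-0.008), -80: np.float64(-0.125), -75: np.float64(-0.243), -70: np.float64(-0.358), -65: np.float64(-0.47), -60: np.float64(-0.578), -55: np.float64(-0.681)}
```

The axis model predicts the cap at (187,167) in the scene crop and (193,151) in the side crop. I see (187,168) and (192,148), so the coupling is level. Both handles fit the closed angle of about -75° within the error, so I hand in.

```bash
python3 -c "
from station import *
print(sign_off())"
```

```text
the job is handed in; nothing more can be done
None
```

The job is handed in: the coupling was pushed fully home and level with both cam arms open, then the near and far arms were each swung down to their stops, and the final pictures show both closed and the coupling level; no verdict came back.

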